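# Snap a stall sign into its foot and prove the joint with a pull

### The arm

A 6-joint arm with a two-finger parallel gripper is mounted at the origin on the work surface. World frame = base frame: x ahead of the robot, y to its left, z up, the work surface at z = 0. Lengths are in m, angles in degrees, forces in N, time in s.
With the tool pointing down it reaches from about 0.35 to 0.975 m from the base axis. Payload 17.4 kg.
Tool frame: the origin (TCP) lies at the very end of the fingers, on their centre line; the grasp point (between the pads) lies 19 mm behind it; z points along the fingers, y is the direction in which the jaws open and shut (so a half turn about z gives the same grasp; the last joint's range is limited). The gripper opens to 85 mm and grips with 20 to 120 N. Pads are 22 mm wide; open, the fingers measure 114 mm over their backs; the gripper's body (76 mm by 85 mm) begins 54 mm behind the grasp point. The pads swing forward as they close: fully open they stand 13 mm farther back than shut.
Start: joints at [70.944, 6.646, 82.598, -0, 90.757, -2.166], TCP at [0.196, 0.646, 0.231] pointing down, gripper open.
Joint ranges: [-162.19, 162.19], [-47.58, 125.68], [4.15, 143.07], [-65.23, 245.23], [0.69, 171.88], [-170.13, 170.13]. Speed limits (degrees/s): [108.29, 108.29, 127.2, 180, 180, 180].

### API

Orientations are given as [roll, pitch, yaw] about the fixed x, y, z axes, in that order (R = Rz(yaw) Ry(pitch) Rx(roll)).
In Python, from rig import observe, vision, bot gives the robot as it stands.
- The arm moves only by the shell command python3 -m creep 'ROWS' [FORCE]. ROWS is JSON, a list that holds one entry, the list of rows, each a list of 5 numbers: the shift along the tool's x, y, z in mm, then the turn about the tool's z in degrees, then the opening, from 0 (shut) to 1 (fully open). A call has 1 to 8 rows; each row is the pose to reach, as a shift and turn from the pose commanded when the call began, along the tool's axes at that moment; what a row does not reach only later rows make up. A row lasts 1/8 s, in which the tool goes at most 62.5 mm and 10.7 degrees, less where a joint would pass 70% of its speed; a pose out of reach is approached as far as the arm can. A call with a gripper value outside its range is refused whole. The fingers move at their own pace and stop on an object; FORCE is the grip in N (left out, the last holds). Time passes only in rows, so rows that repeat a pose let the fingers close. It gives the time, the measured TCP pose, the force and the opening at its end, in the units of the state.
- observe(): the state, without advancing time (a new reading comes with each control period).
- vision.grab_frame(name): name is "scene" or "top" or "wrist"; returns the picture (420x560x3 uint8, red, green, blue); there is no depth.
- vision.get_calibration(name): a dict with "intrinsics" (3x3 intrinsics, pixels), "dist" ([k1, k2, p1, p2, k3] as OpenCV has them; the pictures are not rectified), "world_to_cam" (4x4, takes a point from world to camera coordinates); the wrist camera has in their place "T_tool_cam" (4x4, takes a point from camera to tool coordinates, whose origin is the TCP and whose axes are the flange's). Camera axes: x right, y up, looking along -z (the intrinsics and any distortion apply to the point x, -y, -z); pixel columns grow to the right and rows downward; lengths in m; the calibration is good to about 2 mm. A picture is of the moment at which its call begins: read the wrist's pose just before it. get_calibration takes no time and is no camera call.
- bot.finish_job(): hands the job in, once; it reports no verdict.
The state is a dict: "clock": time; "joint_positions": joint angles; "joint_velocities": joint speeds; "tau": joint torques, N m; "tcp_pos": TCP position; "orientation": TCP orientation; "ft_force": force on the tool from outside, world axes, zero at the start; "wrist_torque": the same for the moment, N m; "width": finger opening in m.
Only numpy, scipy, OpenCV 4.12 (cv2) and the standard library are available. Lean on these libraries where they do the work, as an engineer would, in place of code of your own. Each camera call takes 0.05 s, during which the arm holds its last target. There are 200 camera calls.

### The job

Take the sign with the rectangular board out of the wooden block and press its post into the snap collar of the sign foot until it clicks fully home, with the board square to the foot and never pressing harder than 25 N. Then, still holding it, prove that the joint holds by pulling straight up with 12 N for a full second (keep between 9 and 16 N), and let go, leaving the sign standing fully home and upright in the foot. Leave the round sign in the block and the cups, bowl and jar where they stand.

Things in the scene. Friction and masses are not known exactly. Their poses are not given: they have to be found in the camera images.
- sign: Shop sign on a snap post, 0.10 to 0.18 kg, upright in one of the wooden block's two holes. Origin: on the post's axis at the underside of its flange (grey disc 44 mm across, 6 mm thick); z up along the post, x normal to the board, y along the board's width. Neck above the flange 14 mm across, up to the board. The post is below the flange.
- board (a point): Centre of the sign's blank pale wooden rectangular board, 80 mm above the sign's origin: 10 mm thick (sign x), 80 mm wide (y), 60 mm tall (z, from 50 to 110 mm above the origin). Grip it from above by its thickness.
- tip (a point): Lower tip of the sign's post, 56 mm below the sign's origin. Below the flange: shaft 16 mm across for 22 mm, waist 10 mm across down to 40 mm, barb 16 mm across down to 43 mm, then a cone narrowing to 6 mm at the tip. The barb's upper face is flat: once past the pawls it cannot be pulled out.
- rack: Fixed wooden storage block 90 x 210 x 60 mm (x, y, z), origin at the centre of its underside, with two through holes 24 mm across on its y axis, 55 mm either side of the middle. The two signs stand in them, which in which varies, their flanges resting on its top; they lift straight out (raise by over 60 mm to clear, 190 mm to pass over the other sign).
- round_sign: Another sign of like flange and a plain post, with a round board 72 mm across and 10 mm thick, its top 121 mm above this sign's origin (181 mm above the table); stays in the block. Origin as for the other sign.
- foot: Fixed sign foot: dark steel plate 130 x 130 x 12 mm carrying a grey housing 66 mm square and 64 mm high, with the collar in its top. Origin at the centre of its underside, x and y along its sides; z up. Square to the foot means the board's normal (sign x) along the foot's x, either way round.
- mouth (a point): Centre of the top face of the aluminium snap collar, 75 mm above the table; moves with the collar. The collar is 44 mm square with an upright bore 18 mm across (3 mm lead-in chamfer). Fully home, the sign's flange lies flush on it. The latched post still has free play upwards, 1.5 to 9.5 mm, different in each foot and not measured, before the pawls catch.
- pawls (a point): On the bore's axis, 32.5 mm below the collar's top: roughly where two hidden spring pawls sit (their true height differs by 4 mm up or down from foot to foot). The post's cone begins to spread them when the flange is 23 to 14 mm above the collar; they snap in over the barb 9.5 to 1.5 mm before home. Pushing past takes about 4 to 8 N.
- collar (a joint): Vertical displacement of the collar in its stiff rubber bush (m), 0 at rest, positive when pulled up, negative when pressed down. Stiffness about 10 N per mm both ways (12 N up reads 0.0012, 9 N 0.0009, 16 N 0.0016).
- cup_a: Unglazed terracotta cup, 68 mm across, 55 mm high, origin at the centre of its underside. Bystander.
- cup_b: Unglazed terracotta cup, 72 mm across, 58 mm high, origin at the centre of its underside. Bystander.
- cup_c: Unglazed terracotta cup, 68 mm across, 52 mm high, origin at the centre of its underside. Bystander.
- bowl: Aluminium bowl, 110 mm across, 45 mm high, origin at the centre of its underside. Bystander.
- jar: Closed jar, 60 mm across, 80 mm high, origin at the centre of its underside. Bystander.
There are look-alikes about, which are no part of the job. Leave any purple look-alike of the foot alone.

How it is judged:
By the outcome, as a careful person would: the job done as asked, in the order asked, and still so for the second after the job is handed in, with the robot touching nothing.
It also fails if it takes over 72 s, if anything falls off the work surface, if the arm or the gripper's body presses on something with over 40 N, if the wrist force passes 120 N, or if a joint passes its speed limit or range.

## Working session

There is one attempt and no reset: what is moved stays moved. The work goes in short steps, Python scripts to look and compute and a shell command to move; the robot and the scene stay as the last step left them, time stands still between calls to the robot, and variables do not carry over. Pictures are saved under pics/ and viewed, about 8 in all and at most 12, crops included, and the job is handed in when it is done.

```bash
mkdir -p pics; ls
python3 - <<'E'
from rig import observe, vision, bot
import cv2,json
print(observe())
for n in("scene","top"):
    im=vision.grab_frame(n); cv2.imwrite(f"pics/{n}0.png",im[:,:,::-1])
    c=vision.get_calibration(n); print(n,c)
print(vision.get_calibration("wrist"))
E
```

```text
pics
{'clock': 0.0, 'joint_positions': array([ 7.09423880e+01,  6.67539315e+00,  8.26360795e+01, -1.14301275e-03,
        9.07547312e+01, -2.16505137e+00]), 'joint_velocities': array([ 0.04047358, -0.02599732, -0.03385395, -0.0732768 ,  0.05160434,
       -0.03205146]), 'tau': array([ 1.76917234e-03, -7.31955314e+01, -6.32509446e+01,  2.31315207e-04,
        5.84309237e-03,  7.75741728e-05]), 'tcp_pos': array([0.19608646, 0.64570056, 0.23054362]), 'orientation': array([-1.79933800e+02, -1.35894995e-03,  1.63107424e+02]), 'ft_force': array([ 0.49309888,  0.81030325, -0.20189265]), 'wrist_torque': array([-0.01180342,  0.0263801 , -0.02934316]), 'width': 0.0853577206459708}
scene {'intrinsics': array([[396.76799849,   0.        , 283.51939412],
       [  0.        , 396.76799849, 207.04949108],
       [  0.        ,   0.        ,   1.        ]]), 'dist': array([0.02564682, 0.        , 0.        , 0.        , 0.        ]), 'world_to_cam': array([[-0.47445477,  0.88010647, -0.01747223,  0.12656512],
       [-0.51888061, -0.26357836,  0.813197  ,  0.18950654],
       [ 0.71109463,  0.39489
[... 616 characters left out ...]
+00],
       [ 0.00000000e+00,  0.00000000e+00,  0.00000000e+00,
         1.00000000e+00]])}
{'intrinsics': array([[318.37855352,   0.        , 282.07415234],
       [  0.        , 318.37855352, 207.36639542],
       [  0.        ,   0.        ,   1.        ]]), 'dist': array([-0.00466611,  0.        ,  0.        ,  0.        ,  0.        ]), 'T_tool_cam': array([[ 5.11543968e-04,  9.46242388e-01,  3.23458007e-01,
         8.33815669e-02],
       [ 9.99999860e-01, -5.27545480e-04, -3.82058913e-05,
         2.45476531e-04],
       [ 1.34486776e-04,  3.23457981e-01, -9.46242525e-01,
        -1.41624774e-01],
       [ 0.00000000e+00,  0.00000000e+00,  0.00000000e+00,
         1.00000000e+00]])}
```

View pics/top0.png

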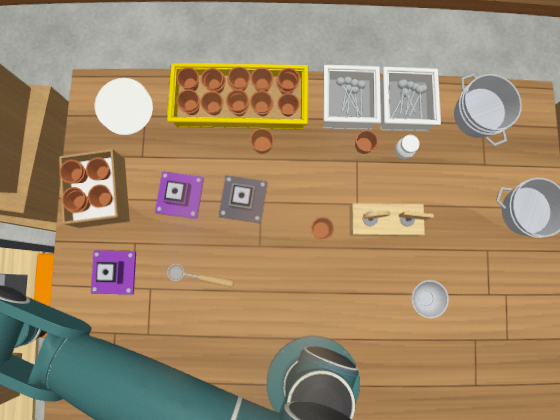

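View pics/scene0.png

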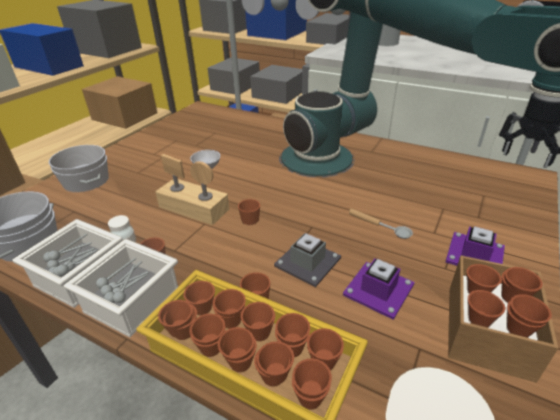

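The top view shows the dark foot at about (241,197), purple look-alikes at (178,192) and (107,271), and the rack at (388,219) with signs at (372,217) and (408,218). I can't yet tell which sign is rectangular, so I'll enlarge those areas.

```bash
cat > h.py <<'E'
import numpy as np, cv2
from rig import observe, vision
from scipy.spatial.transform import Rotation as R
def cam(name, st=None):
    c=vision.get_calibration(name)
    if name=="wrist":
        T=np.eye(4); T[:3,:3]=R.from_euler('xyz',st['orientation'],degrees=True).as_matrix(); T[:3,3]=st['tcp_pos']
        W=T@c['T_tool_cam']
    else: W=np.linalg.inv(c['world_to_cam'])
    return c['intrinsics'],c['dist'],W
def ray(C,px):
    K,d,W=C
    p=cv2.undistortPoints(np.array(px,float).reshape(-1,1,2),K,d).reshape(-1,2)
    v=np.c_[p[:,0],-p[:,1],-np.ones(len(p))]@W[:3,:3].T
    return W[:3,3],v
def onz(C,px,z):
    o,v=ray(C,px); return o+v*((z-o[2])/v[:,2])[:,None]
def proj(C,P):
    K,d,W=C; q=(np.atleast_2d(P)-W[:3,3])@W[:3,:3]
    return cv2.projectPoints(q*[1,-1,-1],np.zeros(3),np.zeros(3),K,d)[0].reshape(-1,2)
E
python3 - <<'E'
from h import *
t=cv2.imread('pics/top0.png'); s=cv2.imread('pics/scene0.png')
a=cv2.resize(t[190:245,340:440],(800,440),interpolation=cv2.INTER_CUBIC)[:,:]
b=cv2.resize(s[145:225,150:240],None,fx=4,fy=4,interpolation=cv2.INTER_CUBIC)
c=cv2.resize(t[165:230,205:280],None,fx=4,fy=4,interpolation=cv2.INTER_CUBIC)
o=np.zeros((600,800,3),np.uint8); a=cv2.resize(a,(500,275)); o[:275,:500]=a; o[280:600,:360]=b; o[280:540,400:700]=c
cv2.imwrite('pics/z1.png',o)
C=cam('top')
print(onz(C,[[372,218],[408,219]],.066),onz(C,[[353,205],[424,203],[425,234],[352,233]],.06))
print(onz(C,[[241,195]],.075), onz(C,[[224,178],[266,180],[262,221],[220,216]],.012))
E
```

```text
[[ 0.48005888 -0.16221241  0.066     ]
 [ 0.47933774 -0.26822845  0.066     ]] [[ 0.5179752  -0.10791001  0.06      ]
 [ 0.52868118 -0.3191759   0.06      ]
 [ 0.43699119 -0.31975923  0.06      ]
 [ 0.43579507 -0.10472886  0.06      ]]
[[0.53768518 0.21890884 0.075     ]] [[0.6004532  0.27757208 0.012     ]
 [0.59694843 0.14916377 0.012     ]
 [0.47089128 0.15810375 0.012     ]
 [0.48324735 0.28512565 0.012     ]]
```

View pics/z1.png

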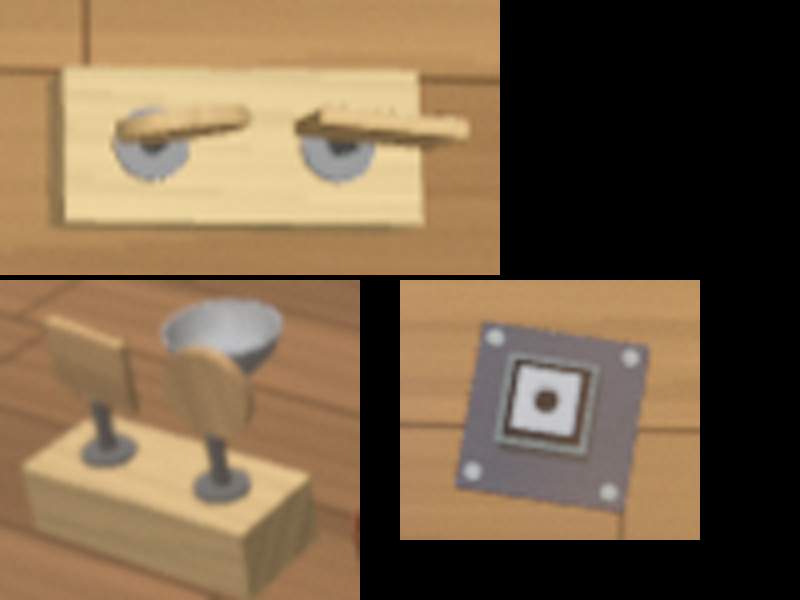

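The rectangular sign is the one at y≈-0.268, shown on the right in the top view. I'll look at the foot with the wrist camera on the way there.

```bash
cat >> h.py <<'E'
def plan(x,y,z,yaw):
    s=observe(); M=R.from_euler('xyz',s['orientation'],degrees=True).as_matrix()
    d=(np.array([x,y,z])-s['tcp_pos'])@M*1000
    t=-((yaw-s['orientation'][2]+180)%360-180)
    print('shift',d.round(1),'turn',round(t,2),'now',s['tcp_pos'].round(4),s['orientation'].round(2),s['ft_force'].round(1),s['clock'])
E
python3 -c "
from h import *
plan(.538,.219,.25,90)"
```

```text
shift [-451.1 -309.   -19. ] turn 73.11 now [0.1961 0.6457 0.2306] [-179.94    0.    163.11] [-0.4  0.2 -0.5] 0.1
```

```bash
python3 -m creep '[[[-451,-309,-19,73,1],[-451,-309,-19,73,1],[-451,-309,-19,73,1],[-451,-309,-19,73,1],[-451,-309,-19,73,1],[-451,-309,-19,73,1],[-451,-309,-19,73,1],[-451,-309,-19,73,1]]]'
python3 -m creep '[[[0,0,0,0,1]]]'
python3 -c "
from h import *
plan(.538,.219,.25,90)"
```

```text
clock: 1.1
tcp_pos: [0.5094, 0.254, 0.2486]
orientation: [-180.0, -0.0, 90.0]
ft_force: [-0.0, 1.1, 0.5]
width: 0.0853
clock: 1.23
tcp_pos: [0.5104, 0.2527, 0.2483]
orientation: [-180.0, 0.0, 89.8]
ft_force: [-0.3, 0.2, 0.6]
width: 0.0856
shift [-33.7  27.7  -1.7] turn -0.15 now [0.5104 0.2527 0.2483] [-1.7998e+02  5.0000e-02  8.9850e+01] [-0.3  0.2  0.6] 1.225
```

```bash
python3 -m creep '[[[-34,28,-2,0,1],[-34,28,-2,0,1],[-34,28,-2,0,1]]]'
python3 - <<'E'
from h import *
import pickle
s=observe(); im=vision.grab_frame('wrist')[:,:,::-1]; cv2.imwrite('pics/foot.png',im); pickle.dump(s,open('foot.pkl','wb'))
C=cam('wrist',s); print(s['tcp_pos'],proj(C,[[.538,.219,.075]]))
E
python3 -c "
from h import *
plan(.48,-.268,.27,90)"
```

```text
clock: 1.6
tcp_pos: [0.5361, 0.2225, 0.2504]
orientation: [-180.0, -0.0, 90.1]
ft_force: [-0.1, -0.1, -0.9]
width: 0.0856
[0.53608805 0.22253866 0.25040998] [[283.95904511 187.83339066]]
shift [-490.6  -57.3  -19.6] turn 0.16 now [0.5359 0.2228 0.2505] [-1.7997e+02 -1.0000e-02  9.0160e+01] [ 0.7 -0.2 -0.1] 1.65
```

View pics/foot.png

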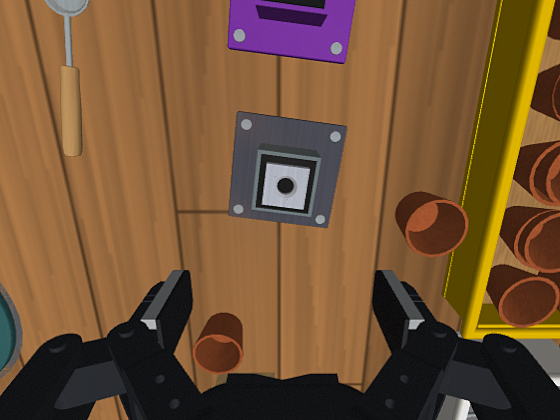

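The dark foot is in the middle, with its plate about (230–347, 111–227) and the white collar at (285,186). I'll measure it and move on to the sign.

```bash
cat > foot.py <<'E'
from h import *
import pickle,sys
f=sys.argv[1]; s=pickle.load(open(f+'.pkl','rb')); C=cam('wrist',s); im=cv2.imread(f'pics/{f}.png')
x0,y0,x1,y1=map(int,sys.argv[2:6]); m=np.zeros(im.shape[:2],np.uint8)
m[y0:y1,x0:x1]=(im[y0:y1,x0:x1].min(2)>165)*255
cs=[c for c in cv2.findContours(m,cv2.RETR_EXTERNAL,cv2.CHAIN_APPROX_NONE)[0]]
c=max(cs,key=cv2.contourArea); c=cv2.convexHull(c).reshape(-1,2)
P=onz(C,c,.075)[:,:2].astype(np.float32)
r=cv2.minAreaRect(P*1000); print('collar centre,size(+1px),ang',r)
# bolts on plate
b=[(k,q) for k,q in zip(*[iter(map(float,sys.argv[6:]))]*2)]
if b: 
    Q=onz(C,b,.013)[:,:2]; print(Q.round(4),'mean',Q.mean(0)); 
    print('sides deg',[np.degrees(np.arctan2(*(Q[(i+1)%4]-Q[i])[::-1])).round(2) for i in range(4)])
E
python3 foot.py foot 262 155 312 215 246 124 335 136 320 219 238 209
python3 -m creep '[[[-490,-57,-30,0,1],[-490,-57,-30,0,1],[-490,-57,-30,0,1],[-490,-57,-30,0,1],[-490,-57,-30,0,1],[-490,-57,-30,0,1],[-490,-57,-30,0,1],[-490,-57,-30,0,1]]]'
python3 -c "
from h import *
plan(.48,-.268,.28,90)"
```

```text
collar centre,size(+1px),ang ((539.0128173828125, 220.2554168701172), (43.29958724975586, 42.6905517578125), 82.65830993652344)
[[0.4941 0.2782]
 [0.5977 0.2648]
 [0.5845 0.161 ]
 [0.4805 0.1741]] mean [0.53920518 0.21952366]
sides deg [np.float64(-7.33), np.float64(-97.27), np.float64(172.78), np.float64(82.54)]
clock: 2.65
tcp_pos: [0.4802, -0.2692, 0.281]
orientation: [180.0, 0.0, 90.2]
ft_force: [1.1, 0.4, 0.3]
width: 0.0855
shift [ 1.2 -0.2  1. ] turn 0.16 now [ 0.4802 -0.2692  0.281 ] [1.7997e+02 1.0000e-02 9.0160e+01] [1.1 0.4 0.3] 2.65
```

Foot centre is about (0.539, 0.220) with yaw about -7.3°; the collar and bolts agree. Now the sign.

Run:
```python
from h import *
import pickle
s=observe(); im=vision.grab_frame('wrist')[:,:,::-1]; cv2.imwrite('pics/sign.png',im); pickle.dump(s,open('sign.pkl','wb'))
C=cam('wrist',s); print(proj(C,[[.48,-.268,.17],[.48,-.228,.17],[.48,-.308,.17]]))
```

```text
[[281.63592775 202.84323172]
 [281.78075766 154.95357237]
 [281.50464835 246.27954978]]
```

View pics/sign.png

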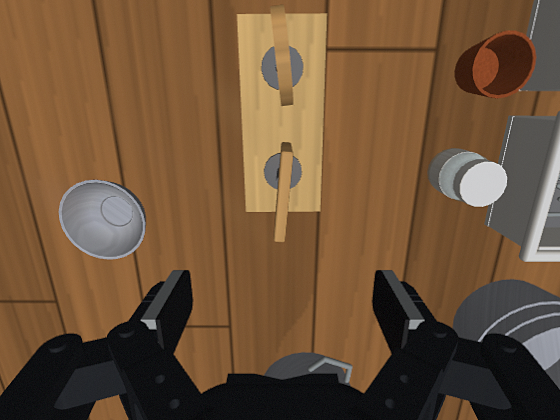

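Run:
```python
import cv2
im=cv2.imread('pics/sign.png')[136:248,250:320]
cv2.imwrite('pics/signz.png',cv2.resize(im,None,fx=5,fy=5,interpolation=cv2.INTER_CUBIC))
```

```text
(no output)
```

View pics/signz.png

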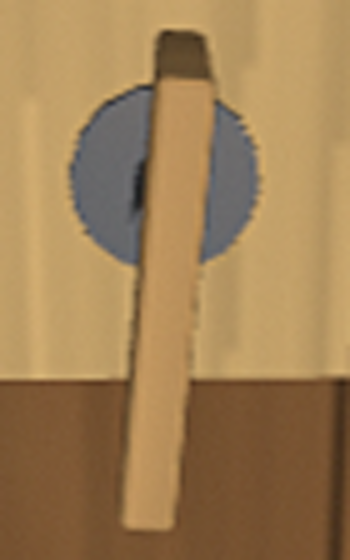

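The board's top face has crop corners (157,80), (213,80), (175,528) and (122,527). The flange is centred near (166,175).

Run:
```python
from h import *
import pickle
C=cam('wrist',pickle.load(open('sign.pkl','rb')))
px=(np.array([[157,80],[213,80],[175,528],[122,527],[166,175]],float)+.5)/5-.5+[250,136]
P=onz(C,px[:4],.17); F=onz(C,px[4:],.066)
print(P.round(4),P.mean(0),F); d=P[2:].mean(0)-P[:2].mean(0); a=np.degrees(np.arctan2(d[1],d[0])); print('width dir',a,np.linalg.norm(d))
yaw=a+180; m=P.mean(0); plan(m[0],m[1],.134,yaw); plan(m[0],m[1],.134,a)
```

```text
[[ 0.4794 -0.2253  0.17  ]
 [ 0.4882 -0.2253  0.17  ]
 [ 0.4827 -0.3031  0.17  ]
 [ 0.4735 -0.303   0.17  ]] [ 0.48093674 -0.26418178  0.17      ] [[ 0.48115754 -0.26336037  0.066     ]]
width dir -94.22286462676102 0.07791282563006524
shift [ 10.2   1.7 146.8] turn 4.24 now [ 0.4793 -0.2741  0.2808] [-1.7997e+02  1.1000e-01  9.0020e+01] [-2.8 -2.9 -1.6] 2.7
shift [ 10.2   1.7 146.8] turn -175.76 now [ 0.4793 -0.2741  0.2808] [-1.7997e+02  1.1000e-01  9.0020e+01] [-2.8 -2.9 -1.6] 2.7
```

```bash
python3 -m creep '[[[8,2,60,4.2,1],[8,2,60,4.2,1],[8,2,90,4.2,1],[8,2,90,4.2,1]]]'
python3 -c "
from h import *
plan(.481,-.264,.128,85.8)"
```

```text
clock: 3.2
tcp_pos: [0.4826, -0.2593, 0.1911]
orientation: [-179.9, -0.0, 86.1]
ft_force: [-0.3, -0.7, 0.2]
width: 0.0853
shift [-4.8 -1.2 63.1] turn 0.27 now [ 0.4826 -0.2593  0.1911] [-1.7994e+02 -3.0000e-02  8.6070e+01] [-0.3 -0.7  0.2] 3.2
```

```bash
python3 -m creep '[[[-4.5,-1.2,30,0.3,1],[-4.5,-1.2,63,0.3,1],[-4.5,-1.2,63,0.3,1],[-4.5,-1.2,63,0.3,0.4],[-4.5,-1.2,63,0.3,0.2]]]' 40
python3 -m creep '[[[0,0,0,0,0],[0,0,0,0,0],[0,0,0,0,0],[0,0,0,0,0]]]' 60
python3 -c "
from h import *
plan(.481,-.264,.128,85.8)"
```

```text
clock: 3.82
tcp_pos: [0.4817, -0.2649, 0.1299]
orientation: [179.9, 0.1, 85.6]
ft_force: [-0.2, 0.7, 0.6]
width: 0.0513
clock: 4.32
tcp_pos: [0.4811, -0.2647, 0.1281]
orientation: [180.0, 0.0, 85.6]
ft_force: [-2.1, -0.2, 6.0]
width: 0.0096
shift [ 0.7 -0.1  0.1] turn -0.19 now [ 0.4811 -0.2647  0.1281] [1.7998e+02 1.0000e-02 8.5610e+01] [-2.1 -0.2  6. ] 4.325
```

```bash
python3 -m creep '[[[0,0,-5,0,0],[0,0,-30,0,0],[0,0,-80,0,0],[0,0,-130,0,0],[0,0,-180,0,0],[0,0,-205,0,0],[0,0,-205,0,0],[0,0,-205,0,0]]]' 80
python3 - <<'E'
from h import *
import pickle
plan(.539,.220,.333,82.7)
s=observe(); im=vision.grab_frame('wrist')[:,:,::-1]; cv2.imwrite('pics/held.png',im)
im=vision.grab_frame('scene')[:,:,::-1]; cv2.imwrite('pics/heldscene.png',im); pickle.dump(s,open('held.pkl','wb'))
E
```

```text
clock: 5.32
tcp_pos: [0.4808, -0.2645, 0.331]
orientation: [-179.9, -0.0, 85.6]
ft_force: [-0.5, 0.7, -0.9]
width: 0.0091
shift [487.5  20.9  -1.6] turn 2.91 now [ 0.4808 -0.2645  0.331 ] [-1.799e+02 -5.000e-02  8.561e+01] [-0.5  0.7 -0.9] 5.325
```

View pics/held.png

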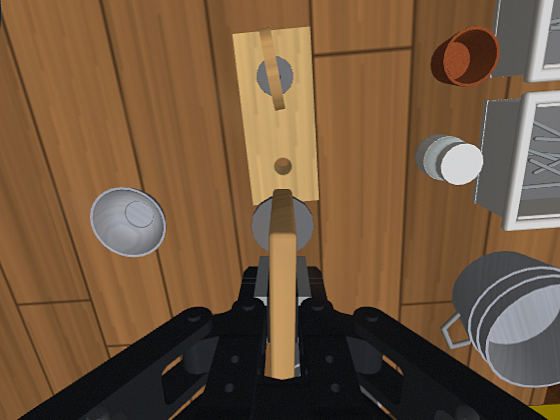

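The sign is held square in the pads, with the flange at about (283,226). The round sign is still in the block. I'll measure the flange in tool coordinates and travel at this height.

```bash
python3 -m creep '[[[487,21,-2,2.9,0],[487,21,-2,2.9,0],[487,21,-2,2.9,0],[487,21,-2,2.9,0],[487,21,-2,2.9,0],[487,21,-2,2.9,0],[487,21,-2,2.9,0],[487,21,-2,2.9,0]]]'
python3 -m creep '[[[0,0,0,0,0],[0,0,0,0,0],[0,0,0,0,0],[0,0,0,0,0]]]'
python3 - <<'E'
from h import *
im=cv2.imread('pics/held.png').astype(int)
b,g,r=im[...,0],im[...,1],im[...,2]
m=((abs(r-b)<28)&(g>75)&(g<170)).astype(np.uint8); m[:190]=0;m[262:]=0;m[:,:245]=0;m[:,320:]=0
L=max(cv2.findContours(m[:, :],cv2.RETR_EXTERNAL,cv2.CHAIN_APPROX_NONE)[0],key=len)
ys,xs=np.nonzero(m); print(xs.min(),xs.max(),ys.min(),ys.max())
# leftmost/rightmost per row as outline
pts=[]
for y in range(205,250):
    q=np.nonzero(m[y])[0]
    if len(q)>10: pts+= [(q[0]-.5,y),(q[-1]+.5,y)]
c=vision.get_calibration('wrist'); C=(c['intrinsics'],c['dist'],c['T_tool_cam'])
P=onz(C,pts,.062)[:,:2]*1000
A=np.c_[2*P,np.ones(len(P))]; s=np.linalg.lstsq(A,(P**2).sum(1),rcond=None)[0]
print('flange centre in tool mm',s[:2],'r',np.sqrt(s[2]+s[0]**2+s[1]**2), np.std(np.hypot(*(P-s[:2]).T)))
plan(.539,.220,.333,82.7)
E
```

```text
clock: 6.42
tcp_pos: [0.5388, 0.2218, 0.3334]
orientation: [-179.9, 0.0, 82.8]
ft_force: [1.2, -0.5, -0.8]
width: 0.0088
clock: 6.92
tcp_pos: [0.5393, 0.2185, 0.3348]
orientation: [180.0, -0.0, 82.6]
ft_force: [0.6, -0.7, -1.2]
width: 0.0091
251 313 199 258
flange centre in tool mm [0.46193224 0.11168473] r 21.4203745310624 0.22975013250873075
shift [ 1.5 -0.5  1.8] turn -0.06 now [0.5393 0.2185 0.3348] [179.98  -0.    82.64] [ 0.6 -0.7 -1.2] 6.925
```

```bash
python3 -m creep '[[[1,-0.5,50,0,0],[1,-0.5,95,0,0],[1,-0.5,118,0,0],[1,-0.5,118,0,0],[1,-0.5,118,0,0],[1,-0.5,118,0,0]]]'
python3 - <<'E'
from h import *
import pickle
plan(.539,.2195,.214,82.7)
s=observe(); im=vision.grab_frame('wrist')[:,:,::-1].copy(); pickle.dump(s,open('pre.pkl','wb')); cv2.imwrite('pics/pre.png',im)
sc=vision.grab_frame('scene')[:,:,::-1].copy(); tp=vision.grab_frame('top')[:,:,::-1].copy()
cv2.imwrite('pics/sc1.png',sc); cv2.imwrite('pics/tp1.png',tp)
u=proj(cam('scene'),[[.539,.22,.09]])[0].astype(int); print(u)
x,y=u; a=cv2.resize(sc[y-60:y+40,x-50:x+50],(400,400),interpolation=cv2.INTER_CUBIC)
b=cv2.resize(im[90:290,180:380],(400,400),interpolation=cv2.INTER_CUBIC); cv2.imwrite('pics/prez.png',np.hstack([a,b]))
E
```

```text
clock: 7.68
tcp_pos: [0.5394, 0.2206, 0.2185]
orientation: [179.9, -0.1, 82.7]
ft_force: [0.2, 0.0, -1.0]
width: 0.0089
shift [-1.1 -0.2  4.5] turn 0.01 now [0.5394 0.2206 0.2185] [ 1.7987e+02 -6.0000e-02  8.2710e+01] [ 0.2  0.  -1. ] 7.675
[308 236]
```

View pics/prez.png

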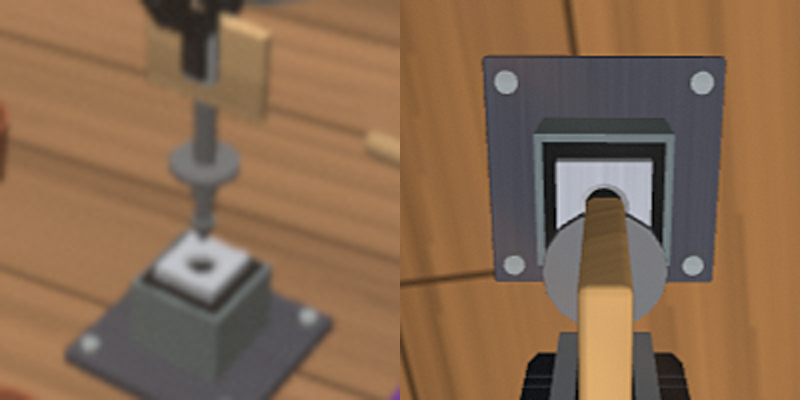

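The left crop shows the tip just above the bore. The right crop shows the foot square to the view, with bolts at crop (506,82), (702,83), (692,265) and (514,265). I'll compute the centre again from these.

Run:
```python
from h import *
import pickle
C=cam('wrist',pickle.load(open('pre.pkl','rb')))
px=np.array([[106,82],[302,83],[292,265],[114,265]])/2-.25+[180,90]
Q=onz(C,px,.013)[:,:2]; print(Q.round(4),Q.mean(0),[np.degrees(np.arctan2(*(Q[(i+1)%4]-Q[i])[::-1])).round(2) for i in range(4)])
# collar far corners (top edge) in this pic
c=np.array([[155,160],[253,160]])/2-.25+[180,90]
P=onz(C,c,.075)[:,:2]; e=(P[1]-P[0])/np.linalg.norm(P[1]-P[0]); n=np.array([e[1],-e[0]])
print('collar from top edge',P,P.mean(0)+n*.022,np.degrees(np.arctan2(e[1],e[0])))
s=observe(); print(s['tcp_pos'])
# tip in scene and bore in scene
D=cam('scene'); o=np.array([308-50,236-60])
tip=np.array([205,232])/4+o; bore=np.array([203,264])/4+o
print('bore scene',onz(D,[bore],.075), 'tip: at heights',onz(D,[tip],s['tcp_pos'][2]-.124))
```

```text
[[0.4942 0.2781]
 [0.5977 0.2644]
 [0.5838 0.1611]
 [0.4804 0.1743]] [0.53906139 0.21947244] [np.float64(-7.56), np.float64(-97.66), np.float64(172.7), np.float64(82.44)]
collar from top edge [[0.52017514 0.24563465]
 [0.56441157 0.2399832 ]] [0.53950539 0.22098629] -7.280421549819733
[0.53902636 0.2205108  0.21748629]
bore scene [[0.54129207 0.22250047 0.075     ]] tip: at heights [[0.53226839 0.21923112 0.09348629]]
```

```bash
python3 -m creep '[[[-0.5,0,10,0,0],[-0.5,0,18,0,0],[-0.5,0,22,0,0],[-0.5,0,26,0,0],[-0.5,0,30,0,0],[-0.5,0,34,0,0],[-0.5,0,34,0,0],[-0.5,0,34,0,0]]]'
```

```text
clock: 8.82
tcp_pos: [0.5388, 0.2199, 0.1828]
orientation: [180.0, -0.0, 82.7]
ft_force: [-1.0, 0.3, -2.3]
width: 0.0087
```

```bash
python3 -m creep '[[[0,0,5,0,0],[0,0,10,0,0],[0,0,14,0,0],[0,0,14,0,0]]]'
python3 -m creep '[[[0,0,2,0,0],[0,0,4,0,0],[0,0,4,0,0]]]'
python3 -m creep '[[[0,0,2,0,0],[0,0,4,0,0],[0,0,4,0,0]]]'
```

```text
clock: 9.32
tcp_pos: [0.5386, 0.2199, 0.1682]
orientation: [-180.0, 0.0, 82.7]
ft_force: [0.0, 1.2, -1.0]
width: 0.009
clock: 9.7
tcp_pos: [0.5388, 0.22, 0.1646]
orientation: [180.0, -0.0, 82.7]
ft_force: [0.1, 1.0, -1.8]
width: 0.0091
clock: 10.07
tcp_pos: [0.5389, 0.2199, 0.1608]
orientation: [180.0, -0.0, 82.7]
ft_force: [-0.3, -0.3, 1.5]
width: 0.0093
```

```bash
for i in 1 2 3; do python3 -m creep '[[[0,0,1,0,0],[0,0,2,0,0],[0,0,2,0,0]]]' | egrep 'tcp|ft'; done
```

```text
tcp_pos: [0.5388, 0.2199, 0.1586]
ft_force: [-0.2, 0.3, 3.5]
tcp_pos: [0.5386, 0.2199, 0.1562]
ft_force: [-0.2, 1.1, -0.6]
tcp_pos: [0.5387, 0.2199, 0.1545]
ft_force: [0.3, 0.3, -0.6]
```

```bash
for i in 1 2; do python3 -m creep '[[[0,0,1,0,0],[0,0,2,0,0],[0,0,2,0,0]]]' | egrep 'tcp|ft'; done
```

```text
tcp_pos: [0.5387, 0.2199, 0.1524]
ft_force: [-0.2, -0.4, -3.5]
tcp_pos: [0.5387, 0.2199, 0.1505]
ft_force: [-0.3, -0.4, -1.9]
```

```bash
for i in 1 2 3 4; do python3 -m creep '[[[0,0,1,0,0],[0,0,1,0,0]]]' | egrep 'tcp|ft'; done
```

```text
tcp_pos: [0.5387, 0.2199, 0.1496]
ft_force: [0.5, 0.1, -1.2]
tcp_pos: [0.5387, 0.2199, 0.1486]
ft_force: [-0.2, 0.6, -1.4]
tcp_pos: [0.5387, 0.2199, 0.1476]
ft_force: [-0.3, 0.2, -1.0]
tcp_pos: [0.5387, 0.2199, 0.1466]
ft_force: [-0.0, 0.0, -1.1]
```

```bash
for i in 1 2 3; do python3 -m creep '[[[0,0,1,0,0],[0,0,1,0,0]]]' | egrep 'tcp|ft'; done
```

```text
tcp_pos: [0.5388, 0.2199, 0.1456]
ft_force: [0.0, -0.3, -1.0]
tcp_pos: [0.5388, 0.2199, 0.1446]
ft_force: [0.2, 0.3, -1.2]
tcp_pos: [0.5387, 0.2199, 0.1435]
ft_force: [0.6, 0.6, -0.6]
```

```bash
for i in 1 2 3 4; do python3 -m creep '[[[0,0,0.5,0,0],[0,0,0.5,0,0]]]' | egrep 'tcp|ft'; done
```

```text
tcp_pos: [0.5388, 0.2199, 0.1432]
ft_force: [-0.0, -0.5, -0.3]
tcp_pos: [0.5388, 0.22, 0.1429]
ft_force: [-1.1, 0.4, 1.7]
tcp_pos: [0.5388, 0.22, 0.1425]
ft_force: [-2.6, -0.5, 5.3]
tcp_pos: [0.5389, 0.22, 0.1423]
ft_force: [-2.7, -1.0, 6.7]
```

The flange is meeting the collar at the expected height. I'll press a little more to seat it.

```bash
for i in 1 2; do python3 -m creep '[[[0,0,0.6,0,0],[0,0,0.6,0,0]]]' | egrep 'tcp|ft'; done
```

```text
tcp_pos: [0.5389, 0.22, 0.142]
ft_force: [-4.3, -1.2, 9.4]
tcp_pos: [0.5389, 0.22, 0.1417]
ft_force: [-4.5, -1.9, 12.9]
```

```bash
python3 -m creep '[[[0,0,-1.5,0,0],[0,0,-2.7,0,0],[0,0,-2.7,0,0]]]' | egrep 'tcp|ft'; for i in 1 2; do python3 -m creep '[[[0,0,-0.8,0,0],[0,0,-0.8,0,0]]]' | egrep 'tcp|ft'; done
```

```text
tcp_pos: [0.5388, 0.2199, 0.143]
ft_force: [-0.1, -0.4, 0.8]
tcp_pos: [0.5387, 0.2199, 0.1438]
ft_force: [0.6, -0.7, -1.7]
tcp_pos: [0.5388, 0.2199, 0.1448]
ft_force: [0.7, -0.0, -0.9]
```

```bash
for i in 1 2 3; do python3 -m creep '[[[0,0,-0.7,0,0],[0,0,-0.7,0,0]]]' | egrep 'tcp|ft'; done
```

```text
tcp_pos: [0.5388, 0.2199, 0.1455]
ft_force: [0.1, -0.2, -1.8]
tcp_pos: [0.5388, 0.22, 0.1462]
ft_force: [0.6, -0.1, -1.7]
tcp_pos: [0.5388, 0.2199, 0.147]
ft_force: [-0.8, -0.1, -0.6]
```

```bash
for i in 1 2 3; do python3 -m creep '[[[0,0,-0.7,0,0],[0,0,-0.7,0,0]]]' | egrep 'tcp|ft'; done
```

```text
tcp_pos: [0.5388, 0.22, 0.1477]
ft_force: [-0.5, 0.3, -2.2]
tcp_pos: [0.5388, 0.22, 0.1484]
ft_force: [0.1, 0.2, -1.5]
tcp_pos: [0.5388, 0.2199, 0.149]
ft_force: [0.7, -0.6, -1.1]
```

```bash
for i in 1 2 3; do python3 -m creep '[[[0,0,-0.6,0,0],[0,0,-0.6,0,0]]]' | egrep 'tcp|ft'; done
```

```text
tcp_pos: [0.5388, 0.22, 0.1496]
ft_force: [-0.4, 0.9, -0.9]
tcp_pos: [0.5388, 0.2199, 0.1503]
ft_force: [0.2, -0.3, 0.0]
tcp_pos: [0.5388, 0.22, 0.1509]
ft_force: [0.5, 1.2, -0.5]
```

```bash
for i in 1 2; do python3 -m creep '[[[0,0,-0.6,0,0],[0,0,-0.6,0,0]]]' | egrep 'tcp|ft'; done
```

```text
tcp_pos: [0.5388, 0.2199, 0.1514]
ft_force: [-1.0, 0.7, -1.8]
tcp_pos: [0.5388, 0.22, 0.152]
ft_force: [-0.1, 0.4, -0.5]
```

The only odd reading on the way in was -3.5 N at z=0.1524, so the snap was probably there. That puts the free play near its 9.5 mm maximum. I'll carry on in small steps.

```bash
for i in 1 2 3; do python3 -m creep '[[[0,0,-0.4,0,0],[0,0,-0.4,0,0]]]' | egrep 'tcp|ft'; done
```

```text
tcp_pos: [0.5387, 0.2199, 0.1522]
ft_force: [0.7, -0.4, -2.5]
tcp_pos: [0.5387, 0.2199, 0.1525]
ft_force: [0.9, 0.9, -4.9]
tcp_pos: [0.5386, 0.2199, 0.1529]
ft_force: [0.6, 0.1, -7.9]
```

Caught. Now I'll bring it up to 12 N; the sign's weight adds about 1.2 N to the reading.

```bash
python3 -m creep '[[[0,0,-0.5,0,0],[0,0,-0.5,0,0]]]' | egrep 'clock|tcp|ft'; python3 -c "
from h import *
for i in range(3): vision.grab_frame('top'); print(observe()['ft_force'].round(1))"
```

```text
clock: 19.82
tcp_pos: [0.5386, 0.2199, 0.1533]
ft_force: [0.6, 0.5, -11.5]
[  1.2   0.2 -11.2]
[  1.   -0.3 -12.4]
[  0.3   0.2 -11.4]
```

```bash
python3 -m creep '[[[0,0,-0.2,0,0],[0,0,-0.2,0,0],[0,0,-0.2,0,0],[0,0,-0.2,0,0]]]' | egrep 'clock|tcp|ft'; for i in 1 2 3 4 ; do python3 -m creep '[[[0,0,0,0,0],[0,0,0,0,0],[0,0,0,0,0]]]' | egrep 'clock|tcp|ft'; done
```

```text
clock: 20.48
tcp_pos: [0.5387, 0.2199, 0.1537]
ft_force: [0.4, 0.6, -14.4]
clock: 20.85
tcp_pos: [0.5387, 0.2199, 0.1538]
ft_force: [0.1, -0.0, -15.4]
clock: 21.22
tcp_pos: [0.5387, 0.2199, 0.1538]
ft_force: [-0.4, -0.2, -15.5]
clock: 21.6
tcp_pos: [0.5387, 0.2199, 0.1538]
ft_force: [0.3, -0.7, -15.3]
clock: 21.98
tcp_pos: [0.5388, 0.2199, 0.1539]
ft_force: [-0.8, -0.9, -14.6]
```

The reading crept up to about -15.2, so the pull was about 14 N: in range, but off target. I'll ease to 12 N and hold a full second there.

```bash
python3 -m creep '[[[0,0,0.2,0,0],[0,0,0.2,0,0],[0,0,0.2,0,0]]]' | egrep 'clock|tcp|ft'; for i in 1 2 3 4 ; do python3 -m creep '[[[0,0,0,0,0],[0,0,0,0,0],[0,0,0,0,0]]]' | egrep 'clock|tcp|ft'; done
```

```text
clock: 22.35
tcp_pos: [0.5388, 0.22, 0.1537]
ft_force: [-1.2, -0.8, -14.3]
clock: 22.72
tcp_pos: [0.5388, 0.2199, 0.1537]
ft_force: [-0.3, -0.5, -15.0]
clock: 23.1
tcp_pos: [0.5388, 0.2199, 0.1537]
ft_force: [-0.2, -1.1, -14.7]
clock: 23.48
tcp_pos: [0.5388, 0.2199, 0.1537]
ft_force: [-0.9, -1.0, -13.9]
clock: 23.85
tcp_pos: [0.5388, 0.2199, 0.1537]
ft_force: [-0.2, -0.3, -14.1]
```

```bash
python3 -m creep '[[[0,0,0.2,0,0],[0,0,0.2,0,0],[0,0,0.2,0,0]]]' | egrep 'clock|tcp|ft'; for i in 1 2 3 4 ; do python3 -m creep '[[[0,0,0,0,0],[0,0,0,0,0],[0,0,0,0,0]]]' | egrep 'clock|tcp|ft'; done
python3 -m creep '[[[0,0,2,0,0],[0,0,4,0,0],[0,0,6,0,0],[0,0,8,0,0],[0,0,9.5,0,0],[0,0,9.5,0,0]]]'
```

```text
clock: 24.22
tcp_pos: [0.5388, 0.2199, 0.1535]
ft_force: [-0.2, -0.2, -12.7]
clock: 24.6
tcp_pos: [0.5388, 0.2199, 0.1535]
ft_force: [0.5, 0.6, -13.0]
clock: 24.98
tcp_pos: [0.5388, 0.2199, 0.1535]
ft_force: [-0.4, -0.3, -13.1]
clock: 25.35
tcp_pos: [0.5388, 0.2199, 0.1535]
ft_force: [0.1, -0.4, -12.8]
clock: 25.72
tcp_pos: [0.5388, 0.2199, 0.1535]
ft_force: [-0.4, 0.5, -12.3]
clock: 26.48
tcp_pos: [0.5387, 0.2199, 0.1439]
orientation: [-180.0, 0.0, 82.7]
ft_force: [0.3, -0.7, -1.5]
width: 0.0091
```

The joint held for about 1.5 s at roughly 12 N. Now I'll seat it home gently.

```bash
python3 -m creep '[[[0,0,0.6,0,0],[0,0,1.1,0,0],[0,0,1.1,0,0]]]' | egrep 'clock|tcp|ft'; for i in 1 2; do python3 -m creep '[[[0,0,0.5,0,0],[0,0,0.5,0,0],[0,0,0.5,0,0]]]' | egrep 'clock|tcp|ft'; done
```

```text
clock: 26.85
tcp_pos: [0.5388, 0.22, 0.143]
ft_force: [-0.6, 0.2, -0.4]
clock: 27.22
tcp_pos: [0.5388, 0.22, 0.1426]
ft_force: [-0.9, -0.7, 4.1]
clock: 27.6
tcp_pos: [0.5388, 0.22, 0.1423]
ft_force: [-2.2, -0.9, 7.5]
```

```bash
python3 -m creep '[[[0,0,-0.5,0,0],[0,0,-0.5,0,0.15],[0,0,-0.5,0,0.3],[0,0,-0.5,0,0.5],[0,0,-0.5,0,0.6],[0,0,-0.5,0,0.6]]]' 
python3 -m creep '[[[0,0,-10,0,0.6],[0,0,-40,0,0.6],[0,0,-90,0,0.6],[0,0,-107,0,0.6],[0,0,-107,0,0.6],[0,0,-107,0,0.6],[0,0,-107,0,0.6]]]'
python3 - <<'E'
from h import *
import pickle
s=observe(); im=vision.grab_frame('wrist')[:,:,::-1].copy(); pickle.dump(s,open('fin.pkl','wb')); cv2.imwrite('pics/fin.png',im)
sc=vision.grab_frame('scene')[:,:,::-1].copy(); cv2.imwrite('pics/finsc.png',sc)
a=cv2.resize(sc[140:270,240:370],(400,400),interpolation=cv2.INTER_CUBIC)
b=cv2.resize(im[80:280,180:380],(400,400),interpolation=cv2.INTER_CUBIC); cv2.imwrite('pics/finz.png',np.hstack([a,b]))
print(s['tcp_pos'])
E
```

```text
clock: 28.35
tcp_pos: [0.5388, 0.2199, 0.1423]
orientation: [-180.0, 0.0, 82.7]
ft_force: [-0.5, 0.4, -0.1]
width: 0.0508
clock: 29.22
tcp_pos: [0.5384, 0.2198, 0.2479]
orientation: [-179.9, 0.1, 82.7]
ft_force: [-1.1, 0.4, -0.7]
width: 0.0513
[0.53844346 0.21981352 0.24787718]
```

View pics/finz.png

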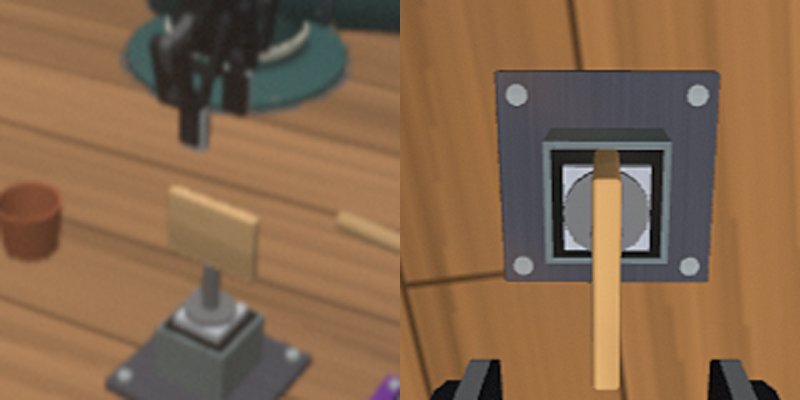

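The flange sits flush on the collar, and the board is upright and square to the foot. The gripper is clear, so I'm handing in.

```bash
python3 -c "
from rig import bot
print(bot.finish_job())"
```

```text
the job is handed in; nothing more can be done
None
```

I put the rectangular sign in the dark foot and handed the job in at about 29 s of the 72 s allowed; no verdict came back.

- **Pressing in:** The post passed the pawls at about 4–5 N. I then pressed the flange onto the collar; the highest reading was 13 N, about 14 N allowing for the sign's weight.
- **Pull test:** The latch caught after about 9.5 mm of upward play, the top of the stated range. I held about 12 N for roughly 1.5 s, from readings of 12.3–13.1 N less about 1.2 N of sign weight. Just before that, the pull crept up to about 14 N (readings up to 15.5 N), still inside the 9–16 N band.
- **Final check:** I pressed the sign home again, let go and backed off. The last pictures show the flange flush on the collar, the board upright and square to the foot, and the gripper clear.

**Not confirmed:**
- I felt no distinct click. I judged it latched from the force drop on the way in and the firm catch on the pull.
- An early rough scene-camera estimate put the tip 7 mm off in x, which I took as pixel error. The clean entry agreed.
- I didn't re-measure the round sign, cups, bowl and jar at the end. The arm stayed well above them and nothing in the forces suggested contact.

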